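# Seat the keyed pulley on the gearmotor shaft

### The job

Pick up the V-belt pulley from the bench, keep its raised hub upward, and thread it onto the upright shaft of the gearmotor. Turn it gently on the shaft until its keyway goes over the key, then push it fully home against the shoulder and let go. Guide it all the way: never force it or let it fall down the shaft, and leave the tape measure and the spanner where they lie.

Things in the scene. Friction and masses are not known exactly. Their poses are not given: they have to be found in the camera images.
- pulley: Aluminium V-belt pulley, 0.3 to 0.65 kg, lying on the bench hub up. Origin: centre of its underside; z: bore axis, up; x: through the keyway. Rim 110 mm in diameter, 25 mm high. A 26 mm bore goes right through, 1 mm of play all round on the shaft; the straight keyway on its +x side runs the whole length, 10 mm wide, reaching 17.5 mm from the axis.
- hub_top (a point): Centre of the top of the pulley's steel hub, 50 mm above its underside; axes as the pulley's. The hub is 48 mm in diameter with two upright flats 36 mm apart, facing the pulley's +y and -y: grip it from above by these flats, fingertips 2 mm or more above the rim (27 to 50 mm above the underside).
- motor: Blue worm gearmotor bolted to the bench, unmovable. Origin: on the axis of its upright shaft, at bench level; x points along the grey motor barrel, which lies level and ends 167 mm from the axis; black terminal box on it 81 to 131 mm from the axis, up to 108 mm high. Gearbox 110 x 110 mm, top at 85 mm; foot 136 x 136 mm. A brake holds the shaft; it slips only above about 0.3 N m.
- shaft_tip (a point): Centre of the upper end of the motor's upright steel shaft, 150 mm above the bench; axes as the motor's. The shaft is 24 mm in diameter, its last 4 mm bevelled to 17 mm; the 20 mm below this point are plain, without the key.
- key_level (a point): On the shaft axis at the height of the brass key's top, 130 mm; axes as the motor's, not the key's. The key, 8 mm wide, stands 4 mm out of the shaft from here down to the shoulder, somewhere within 0.5 rad (29 deg) either side of the motor's +x: its angle is not measured. A pulley not lined up within about 0.07 rad of it stops here with its underside.
- shoulder (a point): On the shaft axis at the upper face of the shaft's shoulder (40 mm in diameter), 95 mm above the bench; axes as the motor's. A pulley that is fully home rests on it with its underside.
- tape_measure: Yellow tape measure, 37 x 82 x 65 mm, standing loose on the bench beyond the pulley; origin at the centre of its underside. To be left alone.
- spanner: Steel combination spanner, 37 x 168 x 9 mm, lying loose on the bench to the left; origin at the centre of its underside. To be left alone.
There are look-alikes about, which are no part of the job. Several things have the shape of the pulley; the one meant has the colours described above.

How it is judged:
By the outcome, as a careful person would: the job done as asked, in the order asked, and still so for the second after the job is handed in, with the robot touching nothing.
It also fails if it takes over 64 s, if anything falls off the work surface, if the arm or the gripper's body presses on something with over 40 N, if the wrist force passes 120 N, or if a joint passes its speed limit or range.

### The arm

A 6-joint arm with a two-finger parallel gripper is mounted at the origin on a cart in front of the work surface, level with it; the furniture and walls round the work are solid. World frame = base frame: x ahead of the robot, y to its left, z up, the work surface at z = 0. Lengths are in m, angles in rad, forces in N, time in s.
With the tool pointing down it reaches from about 0.275 to 0.85 m from the base axis. Payload 19 kg.
Tool frame: the origin (TCP) lies on the centre line of the jaws, within the pads' length; the fingertips stand 19 mm ahead of it and the grasp point (between the pads) is the TCP; z points along the fingers, y is the line along which they close (so a half turn about z gives the same grasp; the last joint's range is limited). The gripper opens to 85 mm and grips with 20 to 120 N. Pads are 22 mm wide; open, the fingers measure 114 mm over their backs; the gripper's body (76 mm by 85 mm) begins 54 mm behind the grasp point. The pads swing forward as they close: fully open they stand 13 mm farther back than shut.
Start: joints at [-1.371, 0.15, 1.437, -0, 1.554, -0.134], TCP at [0.188, -0.543, 0.25] pointing down, gripper open.
Joint ranges: [-2.8, 2.8], [-0.68, 2.1], [0.12, 2.68], [-1.39, 4.53], [0.16, 2.79], [-2.81, 2.81]. Speed limits (rad/s): [1.89, 1.89, 2.22, 3.01, 3.01, 3.01].

### API

Orientations are given as [roll, pitch, yaw] about the fixed x, y, z axes, in that order (R = Rz(yaw) Ry(pitch) Rx(roll)).
In Python, from rig import robot gives the robot as it stands.
- The arm moves only by the shell command python3 -m pendant 'ROWS' [OPENING] [FORCE]. ROWS is JSON, a list of rows, each an object with "slide": the shift along the tool's x, y, z in mm, a list of three; "turn": the turn, a rotation vector about the tool's x, y, z in degrees, a list of three. In form: [{"slide": [dx, dy, dz], "turn": [ax, ay, az]}, ...]. A call has 1 to 12 rows; each row shifts and turns the commanded pose from where the row before left it, along the tool's axes as they then stand; what a row does not reach is not made up. A row lasts 1/10 s, in which the tool goes at most 50 mm and 8.59 degrees, less where a joint would pass 70% of its speed; a pose out of reach is approached as far as the arm can. A call with a gripper value outside its range is refused whole. OPENING is the opening, from 0 (shut) to 1 (fully open), set as the call begins (- or left out, the last holds). The fingers move at their own pace and stop on an object; FORCE is the grip in N (left out, the last holds). Time passes only in rows, so rows that do not move let the fingers close. It gives the time, the measured TCP pose, the force, the opening and the grip force at its end, in the units of the state.
- robot.read_state(): the state, without advancing time (a new reading comes with each control period).
- robot.capture(name): name is "scene" or "top" or "wrist"; returns the picture (480x640x3 uint8, blue, green, red); there is no depth.
- robot.camera_info(name): a dict with "fx", "fy", "cx", "cy" (pixels), "pose" (4x4, takes a point from camera to world coordinates). Camera axes: x right, y down, z forward; pixel columns grow to the right and rows downward; lengths in m; the calibration is good to about 2 mm. A picture is of the moment at which its call begins: read the wrist's pose just before it. camera_info takes no time and is no camera call; for the wrist camera it gives the pose at the moment of the call.
- robot.finish_job(): hands the job in; it is judged then, once.
The state is a dict: "t": time; "q": joint angles; "qvel": joint speeds; "effort": joint torques, N m; "eef_pos": TCP position; "ee_rot": TCP orientation; "ft_force": force on the tool from outside, world axes, zero at the start; "wrist_torque": the same for the moment, N m; "opening": finger opening in m; "gripper_force": force on a finger pad.
Only numpy, scipy, OpenCV 4.12 (cv2) and the standard library are available. Lean on these libraries where they do the work, as an engineer would, in place of code of your own. Each camera call takes 0.05 s, during which the arm holds its last target. There are 200 camera calls.

## Working session

There is one attempt and no reset: what is moved stays moved. The work goes in short steps, Python scripts to look and compute and a shell command to move; the robot and the scene stay as the last step left them, time stands still between calls to the robot, and variables do not carry over. Pictures are saved under pics/ and viewed, at most 10 in all, crops included, and the job is handed in when it is done.

```bash
ls; mkdir -p pics
python3 - <<'E'
from rig import robot
import cv2,numpy as np
for n in("scene","top"):
    cv2.imwrite(f"pics/{n}1.png",robot.capture(n)); i=robot.camera_info(n); print(n,i["fx"],i["cx"],i["cy"],np.round(i["pose"],3).tolist())
print(robot.read_state())
E
```

```text
pics
scene 534.0998842316895 327.86394339576583 232.71531233862058 [[-0.454, -0.412, 0.79, -0.425], [-0.891, 0.233, -0.39, 0.617], [-0.024, -0.881, -0.472, 0.708], [0.0, 0.0, 0.0, 1.0]]
top 605.7249535752275 324.14892687900146 241.92762042023824 [[0.014, -0.996, 0.087, 0.422], [-1.0, -0.015, -0.011, 0.112], [0.012, -0.087, -0.996, 1.689], [0.0, 0.0, 0.0, 1.0]]
{'t': 0.1, 'q': array([-1.37103171e+00,  1.50919665e-01,  1.43790769e+00,  8.48777907e-06,
        1.55377047e+00, -1.33991518e-01]), 'qvel': array([-0.00038358, -0.00108746, -0.00086159,  0.00013567,  0.00041132,
       -0.00025578]), 'effort': array([ 4.79085618e-03, -7.14380622e+01, -5.71788168e+01, -1.55040567e-05,
        7.09424552e-03, -1.56886063e-05]), 'eef_pos': array([ 0.18832004, -0.54310192,  0.24977462]), 'ee_rot': array([-3.14059762e+00, -1.42692269e-04,  3.33755919e-01]), 'ft_force': array([-0.30168143, -0.30448831, -0.15704457]), 'wrist_torque': array([ 0.00802541, -0.02458059, -0.0156375 ]), 'gripper_force': 0.0, 'opening': 0.08538677763869335}
```

View pics/scene1.png

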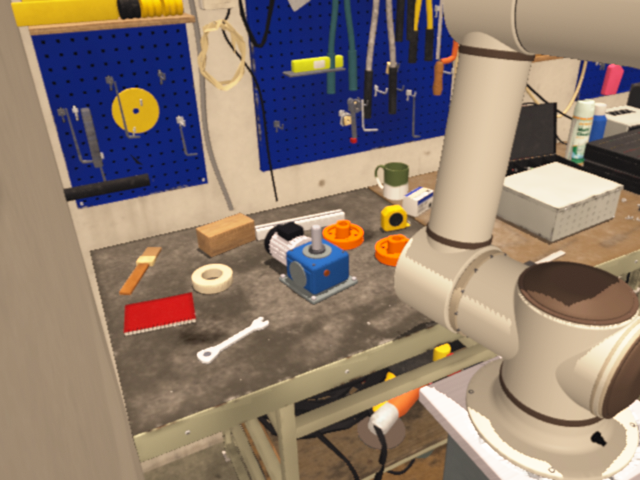

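View pics/top1.png

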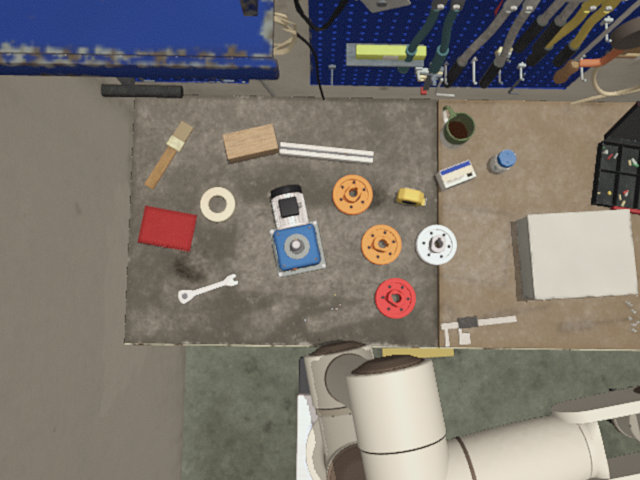

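Four pulley shapes are visible in the top view: orange at (352,195), orange at (381,244), red at (396,298) and silver-white at (436,244). The silver one fits "aluminium with a steel hub". The motor shaft is at about (297,245), with the barrel pointing up the image. I'll confirm the pulley and the motor in one enlarged crop.

Run:
```python
import cv2,numpy as np
im=cv2.imread("pics/top1.png")
a=cv2.resize(im[214:274,406:466],(480,480),interpolation=cv2.INTER_CUBIC)
b=cv2.resize(im[180:280,257:337],(400,500),interpolation=cv2.INTER_CUBIC)[:480]
cv2.imwrite("pics/crop1.png",np.hstack([a[:,:400],b]) if 0 else np.hstack([cv2.resize(a,(400,400)),b[:400]]))
```

```text
(no output)
```

View pics/crop1.png

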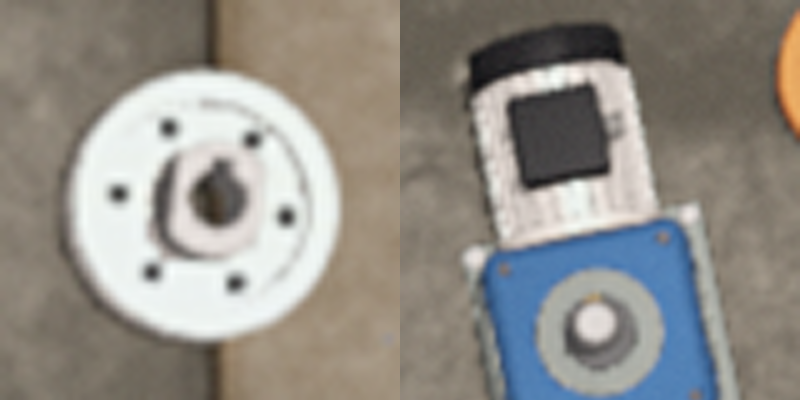

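The crop shows the silver pulley with its steel hub. The rim centre is at about top pixel (436.8,244.8), the keyway points up the image and the flats are left and right. The shaft tip is at about (296.4,245), with the brass key just above it.

```bash
cat > h.py <<'E'
from rig import robot
import numpy as np,cv2
from scipy.spatial.transform import Rotation as R
def ray(info,u,v,z):
    P=np.array(info["pose"]);d=P[:3,:3]@[(u-info["cx"])/info["fx"],(v-info["cy"])/info["fy"],1]
    return P[:3,3]+d*(z-P[2,3])/d[2]
def proj(info,p):
    P=np.array(info["pose"]);c=P[:3,:3].T@(np.array(p)-P[:3,3]);return np.array([info["fx"]*c[0]/c[2]+info["cx"],info["fy"]*c[1]/c[2]+info["cy"]])
def togo(target,rpy=None):
    "slide (mm, tool axes) and turn (deg, tool axes) to target"
    s=robot.read_state();T=R.from_euler("xyz",s["ee_rot"])
    print("slide",np.round(T.inv().apply(np.array(target)-s["eef_pos"])*1000,1))
    if rpy is not None: print("turn",np.round((T.inv()*R.from_euler("xyz",rpy)).as_rotvec(degrees=True),2))
E
python3 - <<'E'
from h import *
i=robot.camera_info("top")
p=ray(i,436.8,244.8,.025);print(p)
h=ray(i,406+222*.15,214+201*.15,.05);print("hub",h)
k=ray(i,406+221*.15,214+162*.15,.05);print("keyway",k)
m=ray(i,296.4,245,.15);print("shaft",m)
print("barrel end",ray(i,257+(545-400)/5,180+40/5,.05), "gear corners",ray(i,257+(497-400)/5,180+250/5,.085),ray(i,257+(680-400)/5,180+222/5,.085))
print("key",ray(i,257+193/5,180+296/5,.13))
togo([h[0],h[1],.30],[np.pi,0,0])
P=np.array(robot.camera_info("wrist")["pose"]);s=robot.read_state();T=R.from_euler("xyz",s["ee_rot"])
print("cam in tool",T.inv().apply(P[:3,3]-s["eef_pos"]),T.inv().as_matrix()@P[:3,:3])
E
```

```text
[ 0.56384348 -0.21725561  0.025     ]
hub [ 0.56358709 -0.21912939  0.05      ]
keyway [ 0.57957929 -0.21875882  0.05      ]
shaft [0.54723406 0.16616433 0.15      ]
barrel end [0.71142561 0.20092517 0.05      ] gear corners [0.59177631 0.2223483  0.085     ] [0.60828321 0.12521278 0.085     ]
key [0.56386957 0.16920043 0.13      ]
slide [ 460.7 -183.2  -50. ]
turn [-0.06  0.   19.12]
cam in tool [ 0.07569297 -0.00112523 -0.12289648] [[ 2.25994189e-06 -9.55414898e-01 -2.95266613e-01]
 [ 9.99999904e-01  1.31315694e-04 -4.17253503e-04]
 [ 4.37423353e-04 -2.95266584e-01  9.55414807e-01]]
```

```bash
python3 -m pendant '[{"slide":[39,-15,0],"turn":[0,0,0]},{"slide":[39,-15,0],"turn":[0,0,0]},{"slide":[39,-15,0],"turn":[0,0,0]},{"slide":[39,-15,0],"turn":[0,0,0]},{"slide":[38,-15,0],"turn":[0,0,0]},{"slide":[38,-15,0],"turn":[0,0,0]},{"slide":[38,-15,0],"turn":[0,0,0]},{"slide":[38,-15,0],"turn":[0,0,0]},{"slide":[38,-15,0],"turn":[0,0,0]},{"slide":[38,-16,0],"turn":[0,0,0]},{"slide":[38,-16,0],"turn":[0,0,0]},{"slide":[38,-16,0],"turn":[0,0,0]}]' 1 && python3 -m pendant '[{"slide":[0,0,10],"turn":[0,0,6.4]},{"slide":[0,0,10],"turn":[0,0,6.4]},{"slide":[0,0,10],"turn":[0,0,6.3]},{"slide":[0,0,0],"turn":[0,0,0]},{"slide":[0,0,0],"turn":[0,0,0]}]'
python3 - <<'E'
from h import *
i=robot.camera_info("wrist");s=robot.read_state();cv2.imwrite("pics/w1.png",robot.capture("wrist"))
print(s["eef_pos"],s["ee_rot"],proj(i,[.5636,-.2187,.05]))
np.save("w1.npy",i["pose"]);print(i["fx"],i["cx"],i["cy"])
E
```

```text
t: 1.3
eef_pos: [0.564, -0.2182, 0.25]
ee_rot: [-3.141, 0.0, 0.334]
ft_force: [0.1, -0.5, 0.4]
opening: 0.0854
gripper_force: 0.0
t: 1.8
eef_pos: [0.563, -0.2196, 0.2204]
ee_rot: [-3.141, 0.0, 0.004]
ft_force: [-0.7, 0.2, 0.2]
opening: 0.0852
gripper_force: 0.0
[ 0.56298524 -0.21964383  0.22035763] [-3.14129973e+00  3.28871623e-04  3.75450733e-03] [323.40108672 218.37948636]
425.48089086206517 322.8650850934157 240.0156231768058
```

View pics/w1.png

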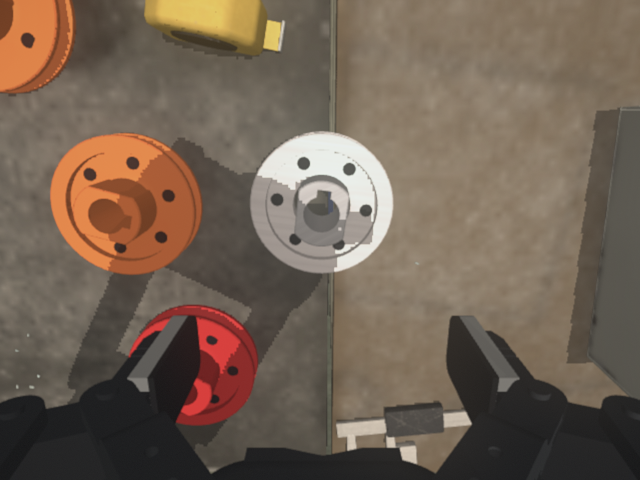

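Run:
```python
import cv2
im=cv2.imread("pics/w1.png")
cv2.imwrite("pics/w1c.png",cv2.resize(im[165:255,260:380],(800,600),interpolation=cv2.INTER_CUBIC))
```

```text
(no output)
```

View pics/w1c.png

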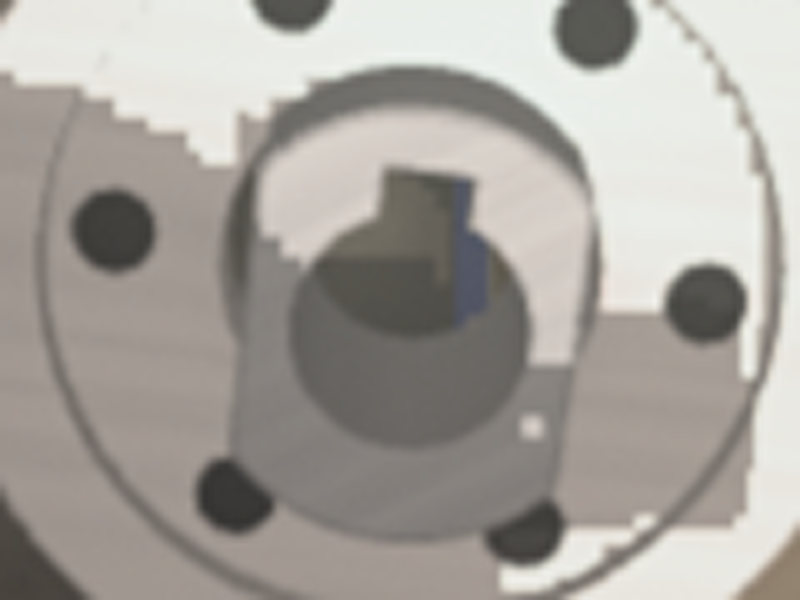

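Run:
```python
from h import *
i=robot.camera_info("wrist");i["pose"]=np.load("w1.npy")
f=lambda x,y:ray(i,259.5+x*.15+.075,164.5+y*.15+.075,.05)
c=f(411,331);k=f(430,173);print(c,k)
a=lambda p,q:np.arctan2(*(q-p)[[1,0]])
print(a(c,k),a(f(232,440),f(257,200)),a(f(555,480),f(590,200)))
c2=(f(232,440)+f(257,200)+f(590,200)+f(556,470))/4;print(c2)
togo([c[0],c[1],.055],[np.pi,0,-.115])
```

```text
[ 0.56662615 -0.21714654  0.05      ] [ 0.58359376 -0.21908779  0.05      ]
-0.11391387129652868 -0.11572434404683378 -0.10172065060124097
[ 0.5668157  -0.21689873  0.05      ]
slide [  3.5  -2.6 165.7]
turn [ 0.   -0.02  6.79]
```

The bore centre is at about wrist pixel (321.7,214.7), and the hub flats are yawed by about -0.11 rad. The pulley is therefore at (0.566,-0.217). I'll descend and grip the flats.

```bash
python3 -m pendant '[{"slide":[3,-2.6,20],"turn":[0,0,0]},{"slide":[0,0,30],"turn":[0,0,6.6]},{"slide":[0,0,35],"turn":[0,0,0]},{"slide":[0,0,35],"turn":[0,0,0]},{"slide":[0,0,25],"turn":[0,0,0]},{"slide":[0,0,15],"turn":[0,0,0]},{"slide":[0,0,10],"turn":[0,0,0]},{"slide":[0,0,0],"turn":[0,0,0]}]' 1 50 && python3 -m pendant '[{"slide":[0,0,0],"turn":[0,0,0]},{"slide":[0,0,0],"turn":[0,0,0]},{"slide":[0,0,0],"turn":[0,0,0]},{"slide":[0,0,0],"turn":[0,0,0]},{"slide":[0,0,0],"turn":[0,0,0]},{"slide":[0,0,0],"turn":[0,0,0]},{"slide":[0,0,0],"turn":[0,0,0]},{"slide":[0,0,0],"turn":[0,0,0]}]' 0 50
```

```text
t: 2.65
eef_pos: [0.566, -0.2171, 0.05]
ee_rot: [-3.141, 0.001, -0.114]
ft_force: [-0.2, -0.5, -0.4]
opening: 0.0856
gripper_force: 0.0
t: 3.45
eef_pos: [0.5664, -0.2173, 0.0514]
ee_rot: [3.141, -0.001, -0.115]
ft_force: [-3.1, -0.0, 7.9]
opening: 0.0349
gripper_force: 51.0
```

```bash
python3 -m pendant '[{"slide":[0,0,-3],"turn":[0,0,0]},{"slide":[0,0,-7],"turn":[0,0,0]},{"slide":[0,0,-15],"turn":[0,0,0]},{"slide":[0,0,-25],"turn":[0,0,0]},{"slide":[0,0,-30],"turn":[0,0,0]},{"slide":[0,0,-30],"turn":[0,0,0]},{"slide":[0,0,-30],"turn":[0,0,0]},{"slide":[0,0,-25],"turn":[0,0,0]},{"slide":[0,0,-15],"turn":[0,0,0]},{"slide":[0,0,-5],"turn":[0,0,0]},{"slide":[0,0,0],"turn":[0,0,0]},{"slide":[0,0,0],"turn":[0,0,0]}]' 0 80
python3 - <<'E'
from h import *
s=robot.read_state();print(s["ft_force"],s["wrist_torque"],s["opening"])
i=robot.camera_info("wrist");cv2.imwrite("pics/w2.png",robot.capture("wrist"))
togo([.5472,.1662,.235],[np.pi,0,.17])
E
```

```text
t: 4.65
eef_pos: [0.5657, -0.2169, 0.2339]
ee_rot: [-3.141, 0.002, -0.115]
ft_force: [0.7, 0.1, -7.5]
opening: 0.034
gripper_force: 80.9
[ 0.6544011   0.07114117 -7.4968759 ] [-0.00086912  0.03058805  0.02912294] 0.03399904721230245
slide [ -62.2 -378.4   -0.7]
turn [ -0.07   0.11 -16.31]
```

View pics/w2.png

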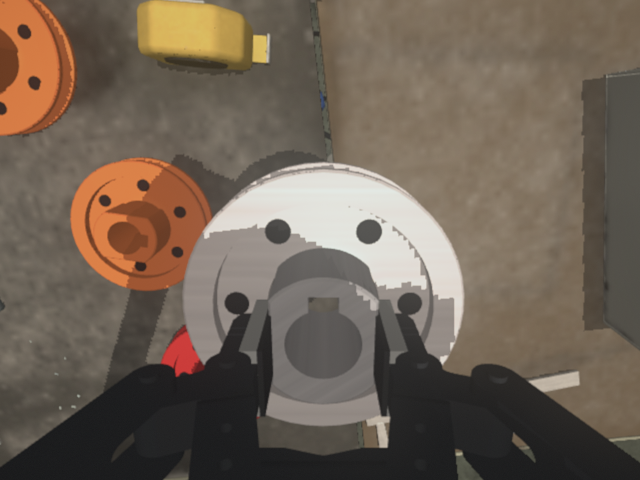

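The pulley is held level. Its bore is at about (322.5,343) in the wrist image and the keyway at (322,303). Next I'll move beside the shaft, so the same camera measures both the bore and the shaft.

```bash
python3 -m pendant '[{"slide":[-3,-12,0],"turn":[0,0,0]},{"slide":[-5,-26,0],"turn":[0,0,0]},{"slide":[-6,-32,0],"turn":[0,0,-3]},{"slide":[-6,-34,0],"turn":[0,0,-3]},{"slide":[-6,-34,0],"turn":[0,0,-3]},{"slide":[-6,-34,0],"turn":[0,0,-3]},{"slide":[-6,-34,0],"turn":[0,0,-3]},{"slide":[-4,-30,0],"turn":[0,0,-1.3]},{"slide":[-3,-22,0],"turn":[0,0,0]},{"slide":[0,-12,0],"turn":[0,0,0]},{"slide":[0,0,0],"turn":[0,0,0]},{"slide":[0,0,0],"turn":[0,0,0]}]'
python3 - <<'E'
from h import *
i=robot.camera_info("wrist");s=robot.read_state();im=robot.capture("wrist");cv2.imwrite("pics/w3.png",im)
np.save("w3.npy",i["pose"]);print(s["eef_pos"],s["ee_rot"],proj(i,[.5472,.1662,.15]),s["wrist_torque"])
cv2.imwrite("pics/w3b.png",cv2.resize(im[120:420,20:420],(800,600),interpolation=cv2.INTER_CUBIC))
E
```

```text
t: 5.9
eef_pos: [0.5169, 0.0514, 0.2351]
ee_rot: [3.141, 0.0, 0.17]
ft_force: [-0.6, -0.3, -5.6]
opening: 0.0338
gripper_force: 81.1
[0.51694858 0.05142486 0.23507204] [3.14147520e+00 3.25646690e-04 1.70054315e-01] [102.7772379  165.05249001] [ 0.03031115 -0.01139836  0.0056714 ]
```

View pics/w3b.png

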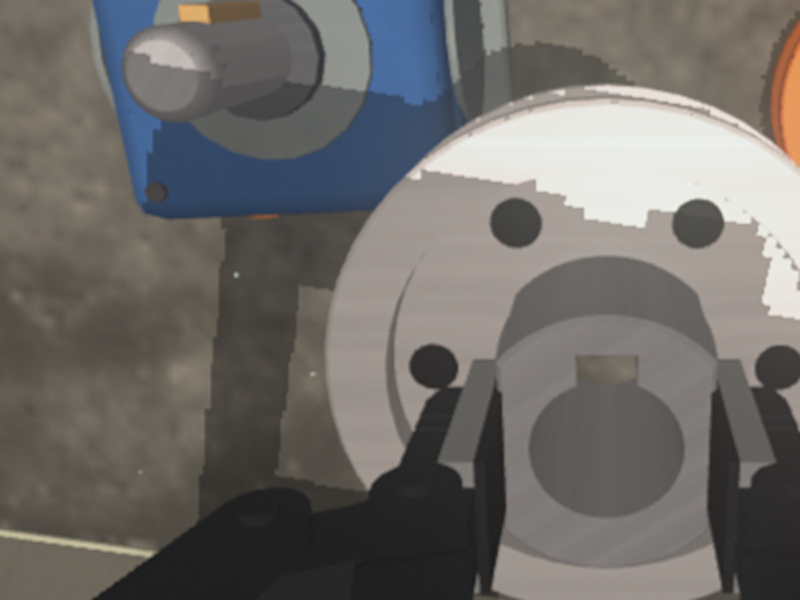

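The bore is at about crop (606,450), which is original (323,345). The shaft tip is at about crop (168,72) and the brass key at (218,12). I'll enlarge the shaft.

Run:
```python
import cv2
im=cv2.imread("pics/w3.png")
cv2.imwrite("pics/w3c.png",cv2.resize(im[105:195,70:190],(800,600),interpolation=cv2.INTER_CUBIC))
```

```text
(no output)
```

View pics/w3c.png

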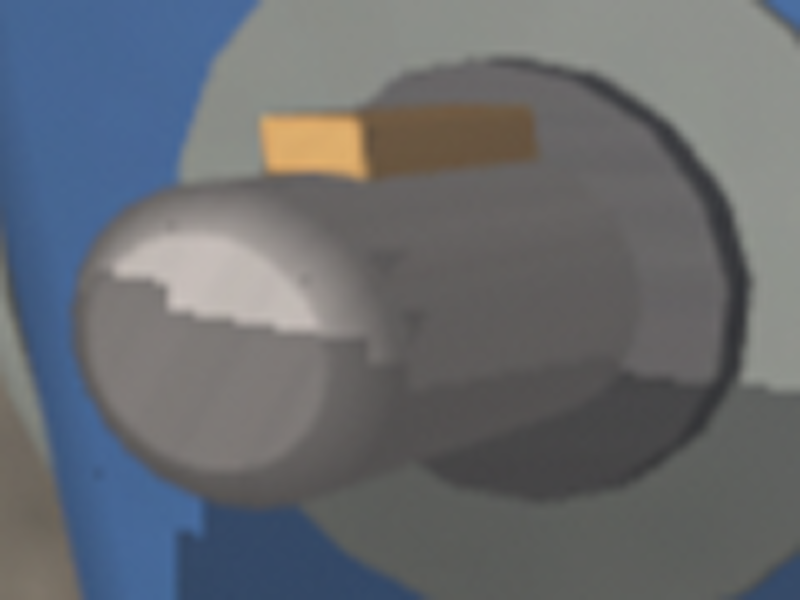

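Run:
```python
from h import *
i=robot.camera_info("wrist");P=np.load("w3.npy");i["pose"]=P
f=lambda x,y,z:ray(i,69.5+x*.15+.075,104.5+y*.15+.075,z)
c=f(206,353,.15);print("shaft",c)
a,b,d=f(262,115,.13),f(362,115,.13),f(312,116,.13);di=f(317,175,.13)
print("key outer",d-c,np.linalg.norm((d-c)[:2]),np.arctan2(*(d-c)[[1,0]]),"edge yaw",np.arctan2(*(b-a)[[1,0]])+np.pi/2,np.linalg.norm(b-a),"inner",np.hypot(*(di-c)[:2]))
sh=f(440+0,0,.095)
s=robot.read_state();T=R.from_euler("xyz",s["ee_rot"])
bore=ray(i,19.5+606/2+.25,119.5+450/2+.25,s["eef_pos"][2]-.0014)
kw=ray(i,19.5+607/2+.25,119.5+355/2+.25,s["eef_pos"][2]-.0014)
print("bore",bore,"in tool",T.inv().apply(bore-s["eef_pos"])*1000,"kw yaw",np.arctan2(*(kw-bore)[[1,0]]),np.linalg.norm(kw-bore))
off=c-bore;print("slide",T.inv().apply([off[0],off[1],0])*1000)
```

```text
shaft [0.5506608 0.1673622 0.15     ]
key outer [ 0.01584084  0.0020252  -0.02      ] 0.015969770601304036 0.1271568912539917 edge yaw 0.17002394272773036 0.0077500731955018895 inner 0.011529621087502424
bore [0.51751753 0.05273209 0.23368295] in tool [ 0.75093913 -1.54907405  1.39963276] kw yaw 0.16064075887264914 0.017172418590317887
slide [ 5.19930929e+01 -1.07402311e+02 -2.54426543e-02]
```

The shaft is at (0.5507,0.1674) and the key yaw is about 0.13 to 0.17. The slide needed is [52,-107.4,0].

```bash
python3 -m pendant '[{"slide":[4,-8,0],"turn":[0,0,0]},{"slide":[8,-16,0],"turn":[0,0,0]},{"slide":[10,-21,0],"turn":[0,0,0]},{"slide":[10,-21,0],"turn":[0,0,0]},{"slide":[10,-21,0],"turn":[0,0,0]},{"slide":[7,-14,0],"turn":[0,0,0]},{"slide":[3,-6.4,0],"turn":[0,0,0]},{"slide":[0,0,5],"turn":[0,0,0]},{"slide":[0,0,10],"turn":[0,0,0]},{"slide":[0,0,8],"turn":[0,0,0]},{"slide":[0,0,0],"turn":[0,0,0]},{"slide":[0,0,0],"turn":[0,0,0]}]'
python3 - <<'E'
from h import *
i=robot.camera_info("wrist");s=robot.read_state();im=robot.capture("wrist")
cv2.imwrite("pics/w4.png",cv2.resize(im[280:400,240:400],(800,600),interpolation=cv2.INTER_CUBIC))
print(s["eef_pos"],s["ee_rot"],s["ft_force"],s["wrist_torque"])
print("shaft tip exp",5*(proj(i,[.5507,.1674,.15])-[240,280]))
E
```

```text
t: 7.15
eef_pos: [0.55, 0.1658, 0.2122]
ee_rot: [-3.142, 0.0, 0.169]
ft_force: [0.1, -0.1, -5.2]
opening: 0.0341
gripper_force: 81.1
[0.54995391 0.16577792 0.21218079] [-3.14151625e+00  3.46319828e-04  1.69176665e-01] [ 0.14038993 -0.11632187 -5.1892824 ] [-0.00850269 -0.02323035 -0.01459264]
shaft tip exp [411.35166641 -23.83579302]
```

View pics/w4.png

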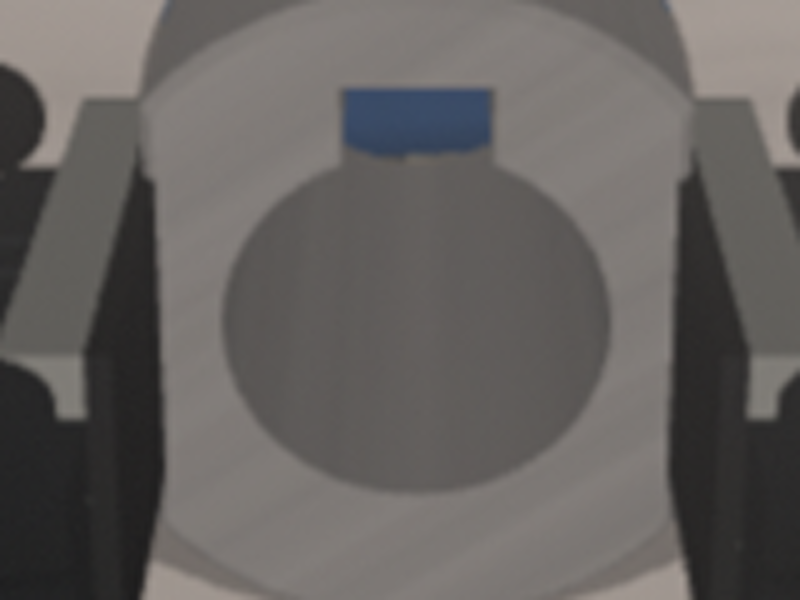

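The picture shows the bore at crop (416,325) and the keyway at (418,110). The shaft itself is hidden from this angle. I'll lower in small steps and watch the forces.

```bash
python3 -m pendant '[{"slide":[0,0,5],"turn":[0,0,0]},{"slide":[0,0,4],"turn":[0,0,0]},{"slide":[0,0,2],"turn":[0,0,0]},{"slide":[0,0,2],"turn":[0,0,0]},{"slide":[0,0,2],"turn":[0,0,0]},{"slide":[0,0,0],"turn":[0,0,0]},{"slide":[0,0,0],"turn":[0,0,0]}]'
python3 -c "
from h import *
s=robot.read_state();print(s['eef_pos'],s['ft_force'],s['wrist_torque'])"
```

```text
t: 7.9
eef_pos: [0.5501, 0.1662, 0.1974]
ee_rot: [-3.142, -0.0, 0.17]
ft_force: [0.3, -0.8, -6.4]
opening: 0.0344
gripper_force: 81.2
[0.55005185 0.1662144  0.19737443] [ 0.31258234 -0.77362508 -6.41158887] [-0.01190074  0.00157803  0.02482126]
```

Nothing has touched, and the underside is at about 0.146, inside the bevel. Continuing to about 0.135.

```bash
python3 -m pendant '[{"slide":[0,0,1.5],"turn":[0,0,0]},{"slide":[0,0,1.5],"turn":[0,0,0]},{"slide":[0,0,0],"turn":[0,0,0]},{"slide":[0,0,2],"turn":[0,0,0]},{"slide":[0,0,2],"turn":[0,0,0]},{"slide":[0,0,2],"turn":[0,0,0]},{"slide":[0,0,2],"turn":[0,0,0]},{"slide":[0,0,0],"turn":[0,0,0]},{"slide":[0,0,0],"turn":[0,0,0]}]'
python3 -c "
from h import *
s=robot.read_state();print(s['eef_pos'],s['ft_force'],s['wrist_torque'])"
```

```text
t: 8.8
eef_pos: [0.55, 0.1662, 0.1863]
ee_rot: [-3.142, 0.0, 0.17]
ft_force: [0.1, -0.9, -5.6]
opening: 0.0343
gripper_force: 81.2
[0.55003795 0.16620367 0.18631764] [ 0.13031908 -0.90188482 -5.58527546] [ 0.04289834 -0.02636514 -0.00629831]
```

It is threaded without contact. Now a gentle turn of +1.6° to about 0.14 rad, then a descent onto the key level.

```bash
python3 -m pendant '[{"slide":[0,0,0],"turn":[0,0,0.8]},{"slide":[0,0,0],"turn":[0,0,0.8]},{"slide":[0,0,2],"turn":[0,0,0]},{"slide":[0,0,1],"turn":[0,0,0]},{"slide":[0,0,1],"turn":[0,0,0]},{"slide":[0,0,1],"turn":[0,0,0]},{"slide":[0,0,1],"turn":[0,0,0]},{"slide":[0,0,1],"turn":[0,0,0]},{"slide":[0,0,0],"turn":[0,0,0]},{"slide":[0,0,0],"turn":[0,0,0]}]'
python3 -c "
from h import *
s=robot.read_state();print(s['eef_pos'],s['ft_force'],s['wrist_torque'])"
```

```text
t: 9.8
eef_pos: [0.55, 0.1662, 0.1793]
ee_rot: [-3.142, -0.0, 0.142]
ft_force: [-0.4, 0.5, -6.1]
opening: 0.0344
gripper_force: 81.2
[0.55004309 0.16622536 0.17934834] [-0.3985715   0.52195501 -6.10255298] [-0.049865    0.0056313   0.01076394]
```

```bash
python3 -m pendant '[{"slide":[0,0,1],"turn":[0,0,0]},{"slide":[0,0,1],"turn":[0,0,0]},{"slide":[0,0,1],"turn":[0,0,0]},{"slide":[0,0,1],"turn":[0,0,0]},{"slide":[0,0,0],"turn":[0,0,0]},{"slide":[0,0,0],"turn":[0,0,0]}]'
python3 -c "
from h import *
s=robot.read_state();print(s['eef_pos'],s['ft_force'],s['wrist_torque'])"
```

```text
t: 10.4
eef_pos: [0.55, 0.1662, 0.1753]
ee_rot: [-3.141, 0.0, 0.142]
ft_force: [0.2, -0.5, -6.5]
opening: 0.0343
gripper_force: 81.2
[0.55002225 0.16622265 0.17529617] [ 0.17900674 -0.54383706 -6.54546298] [-0.00676191  0.05132987 -0.03187017]
```

The keyway is over the key with the underside at about 0.124 and no contact. Continuing down under control.

```bash
python3 -m pendant '[{"slide":[0,0,2],"turn":[0,0,0]},{"slide":[0,0,2],"turn":[0,0,0]},{"slide":[0,0,2],"turn":[0,0,0]},{"slide":[0,0,2],"turn":[0,0,0]},{"slide":[0,0,2],"turn":[0,0,0]},{"slide":[0,0,2],"turn":[0,0,0]},{"slide":[0,0,0],"turn":[0,0,0]}]' && python3 -m pendant '[{"slide":[0,0,2],"turn":[0,0,0]},{"slide":[0,0,2],"turn":[0,0,0]},{"slide":[0,0,2],"turn":[0,0,0]},{"slide":[0,0,2],"turn":[0,0,0]},{"slide":[0,0,2],"turn":[0,0,0]},{"slide":[0,0,1],"turn":[0,0,0]},{"slide":[0,0,1],"turn":[0,0,0]},{"slide":[0,0,0],"turn":[0,0,0]}]'
python3 -c "
from h import *
s=robot.read_state();print(s['eef_pos'],s['ft_force'],s['wrist_torque'])"
```

```text
t: 11.1
eef_pos: [0.5499, 0.1662, 0.163]
ee_rot: [-3.142, 0.0, 0.142]
ft_force: [-0.8, 0.7, -5.3]
opening: 0.0341
gripper_force: 81.2
t: 11.9
eef_pos: [0.55, 0.1662, 0.1512]
ee_rot: [-3.141, 0.0, 0.142]
ft_force: [-0.2, -0.1, -6.4]
opening: 0.0338
gripper_force: 81.2
[0.55001187 0.16618587 0.15121945] [-0.19991374 -0.11911644 -6.37390117] [-0.04305208  0.02724047 -0.02109223]
```

Underside at about 0.100. Now the last 5 mm in half-millimetre steps, up to contact with the shoulder.

```bash
python3 -m pendant '[{"slide":[0,0,1],"turn":[0,0,0]},{"slide":[0,0,1],"turn":[0,0,0]},{"slide":[0,0,1],"turn":[0,0,0]},{"slide":[0,0,0.5],"turn":[0,0,0]},{"slide":[0,0,0.5],"turn":[0,0,0]},{"slide":[0,0,0],"turn":[0,0,0]}]' && python3 -m pendant '[{"slide":[0,0,0.5],"turn":[0,0,0]},{"slide":[0,0,0],"turn":[0,0,0]}]' && python3 -m pendant '[{"slide":[0,0,0.5],"turn":[0,0,0]},{"slide":[0,0,0],"turn":[0,0,0]}]'
```

```text
t: 12.5
eef_pos: [0.55, 0.1662, 0.1473]
ee_rot: [-3.142, 0.0, 0.142]
ft_force: [-0.6, 0.7, -6.9]
opening: 0.0342
gripper_force: 81.2
t: 12.7
eef_pos: [0.55, 0.1662, 0.1468]
ee_rot: [-3.141, 0.0, 0.142]
ft_force: [-0.1, 0.2, -5.2]
opening: 0.034
gripper_force: 81.2
t: 12.9
eef_pos: [0.5501, 0.1662, 0.1466]
ee_rot: [-3.142, -0.0, 0.142]
ft_force: [-1.4, -0.4, -1.3]
opening: 0.0342
gripper_force: 81.7
```

Contact at TCP 0.1466, which agrees with the shoulder at 0.095. A gentle push to confirm it is seated.

```bash
python3 -m pendant '[{"slide":[0,0,0.4],"turn":[0,0,0]},{"slide":[0,0,0],"turn":[0,0,0]}]' && python3 -m pendant '[{"slide":[0,0,0.5],"turn":[0,0,0]},{"slide":[0,0,0],"turn":[0,0,0]}]'
```

```text
t: 13.1
eef_pos: [0.5501, 0.1662, 0.1465]
ee_rot: [-3.142, -0.001, 0.142]
ft_force: [-3.8, -0.5, 4.3]
opening: 0.0344
gripper_force: 82.6
t: 13.3
eef_pos: [0.5502, 0.1663, 0.1465]
ee_rot: [-3.142, -0.001, 0.142]
ft_force: [-6.5, -1.4, 11.0]
opening: 0.0338
gripper_force: 83.4
```

```bash
python3 -m pendant '[{"slide":[0,0,0],"turn":[0,0,0]},{"slide":[0,0,0],"turn":[0,0,0]}]' 0 20 && python3 -m pendant '[{"slide":[0,0,0],"turn":[0,0,0]},{"slide":[0,0,0],"turn":[0,0,0]},{"slide":[0,0,0],"turn":[0,0,0]},{"slide":[0,0,0],"turn":[0,0,0]},{"slide":[0,0,0],"turn":[0,0,0]},{"slide":[0,0,0],"turn":[0,0,0]}]' 1 20 && python3 -m pendant '[{"slide":[0,0,-5],"turn":[0,0,0]},{"slide":[0,0,-10],"turn":[0,0,0]},{"slide":[0,0,-20],"turn":[0,0,0]},{"slide":[0,0,-25],"turn":[0,0,0]},{"slide":[0,0,-25],"turn":[0,0,0]},{"slide":[0,0,-20],"turn":[0,0,0]},{"slide":[0,0,-5],"turn":[0,0,0]},{"slide":[0,0,0],"turn":[0,0,0]},{"slide":[0,0,0],"turn":[0,0,0]}]'
python3 - <<'E'
from h import *
a=robot.capture("wrist");b=robot.capture("scene")
cv2.imwrite("pics/end.png",np.hstack([cv2.resize(a[100:400,160:480],(400,375)),cv2.resize(b[170:320,230:390],(400,375),interpolation=cv2.INTER_CUBIC)]))
i=robot.camera_info("scene")
for z in(.095,.12,.145,.15): print(z,(proj(i,[.5507,.1674,z])-[230,170])*2.5+[400,0])
E
```

```text
t: 13.5
eef_pos: [0.5502, 0.1662, 0.1465]
ee_rot: [-3.142, -0.001, 0.142]
ft_force: [-6.3, -1.9, 10.8]
opening: 0.034
gripper_force: 83.4
t: 14.1
eef_pos: [0.55, 0.1662, 0.1454]
ee_rot: [-3.142, 0.0, 0.142]
ft_force: [0.9, 0.0, -0.5]
opening: 0.0854
gripper_force: 0.0
t: 15.0
eef_pos: [0.5498, 0.1662, 0.2546]
ee_rot: [-3.141, 0.001, 0.142]
ft_force: [-0.0, 0.3, -0.5]
opening: 0.0853
gripper_force: 0.0
0.095 [614.28460426 193.24991218]
0.12 [613.34429106 169.57113322]
0.145 [612.38564953 145.43081386]
0.15 [612.19167457 140.54617532]
```

View pics/end.png

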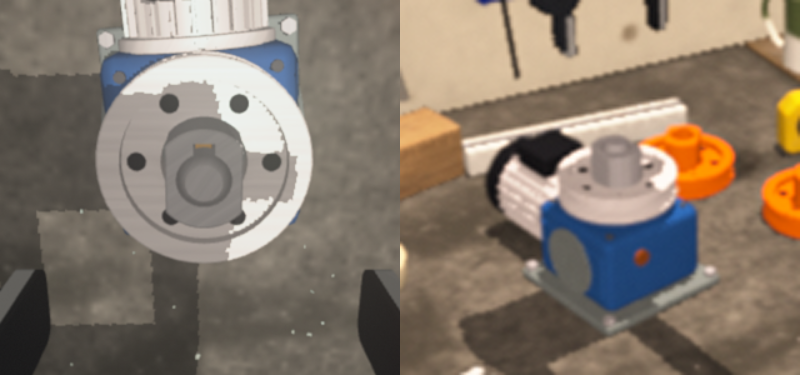

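The pulley is seated on the gearbox. The brass key shows inside the keyway at (204,146), and the shaft tip is just above the hub top. The gripper is clear.

```bash
python3 -c "
from rig import robot
print(robot.finish_job())"
```

```text
the job is handed in; nothing more can be done
None
```

The silver V-belt pulley is on the gearmotor shaft, hub up, with its keyway over the key and fully home on the shoulder; it is released, the tape measure and spanner were not touched, and the job was handed in at about 15 s.

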